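# Straighten the shaving mirror that was left leaning

### The arm

A 7-joint arm with a two-finger parallel gripper is mounted at the origin on the work surface; the furniture and walls round the work are solid. World frame = base frame: x ahead of the robot, y to its left, z up, the work surface at z = 0. Lengths are in m, angles in rad, forces in N, time in s.
With the tool pointing down it reaches from about 0.4 to 0.85 m from the base axis. Payload 10.4 kg.
Tool frame: the origin (TCP) lies between the finger pads; the fingertips stand 22 mm ahead of it and the grasp point (between the pads) lies 3 mm ahead of it (r.nose_length is the distance from the TCP to the fingertips, in m); z points along the fingers, y is the line along which they close (so a half turn about z gives the same grasp; the last joint's range is limited). The gripper opens to 87 mm and grips with 3 to 60 N. Pads are 19 mm wide; open, the fingers measure 117 mm over their backs; the gripper's body (75 mm by 190 mm) begins 51 mm behind the grasp point.
Start: joints at [1.314, 0.332, -0.065, 1.46, 0.022, 1.35, -0.088], TCP at [0.145, -0.608, 0.245] pointing down, gripper open.
Joint ranges: [-2.6, 2.6], [-0.5, 2.12], [-1.47, 1.34], [0.16, 2.42], [-1.27, 4.41], [0.06, 2.06], [-2.6, 2.6]. Speed limits (rad/s): [2.22, 2.22, 2.79, 2.79, 3.14, 3.14, 3.14].

### API

Orientations are given as a unit quaternion [x, y, z, w].
In Python, from bench import readout, cams, r gives the robot as it stands. The module is installed in compiled form; this text tells all that it offers.
- The arm moves only by the tool step_arm, never from a script. Its argument "deltas" is a list that holds one entry, the list of rows, each a list of 7 numbers: the turn, a rotation vector about the tool's x, y, z in rad, then the shift along the tool's x, y, z in m, then the opening in per cent of the stroke, from 0 (shut) to 100 (fully open). A call has 1 to 20 rows; each row is the pose to reach, as a shift and turn from the pose commanded when the call began, along the tool's axes at that moment; what a row does not reach only later rows make up. A row lasts 1/8 s, in which the tool goes at most 62.5 mm and 10.7 degrees, less where a joint would pass 70% of its speed; a pose out of reach is approached as far as the arm can. A call with a gripper value outside its range is refused whole. The fingers move at their own pace and stop on an object; "squeeze" is the grip in N (left out, the last holds). Time passes only in rows, so rows that repeat a pose let the fingers close. It gives the time, the measured TCP pose, the force, the opening and the grip force at its end, in the units of the state.
- readout.read_state(): the state, without advancing time (a new reading comes with each control period).
- cams.camera(name): name is "side" or "top"; returns a dict with "img" (384x512x3 uint8, red, green, blue), "fx", "fy", "cx", "cy" (pixels), "origin" and "rotation" of the camera in the world. Camera axes: x right, y up, looking along -z (the intrinsics and any distortion apply to the point x, -y, -z); pixel columns grow to the right and rows downward; lengths in m; the calibration is good to about 2 mm. A picture is of the moment at which its call begins. There is no depth.
- r.close_job(): hands the job in; it is judged then, once.
The state is a dict: "time": time; "joint_positions": joint angles; "joint_vel": joint speeds; "joint_torque": joint torques, N m; "ee_pos": TCP position; "eef_rot": TCP orientation; "ft_force": force on the tool from outside, world axes, zero at the start; "torque": the same for the moment, N m; "width": finger opening in m; "grip_force": force on a finger pad.
Only numpy, scipy, OpenCV 4.12 (cv2) and the standard library are available. Lean on these libraries where they do the work, as an engineer would, in place of code of your own. Each camera call takes 0.05 s, during which the arm holds its last target. There are 200 camera calls.

### The job

Two shaving mirrors of the same make stand on the sales table, and the glass of one has been left leaning in its fork. With the fingertips, gently push that glass round on its hinge until it stands upright like its neighbour's, then draw the hand away. Do not grip, lift or tip the mirror, leave its foot standing where it is, and do not touch the other mirror or disturb the wares around them.

Things in the scene. Friction and masses are not known exactly. Their poses are not given: they have to be found in the camera images.
- askew_mirror: The mirror whose glass leans: 260 mm wide over its side knobs, 324 mm tall when upright; round foot (122 mm across, 8 mm thick), thin stem, fork of two arms (6 mm thick) holding a round glass at its sides. Loose on the table, 1.5 to 2 kg, turned any way. Origin: centre of the foot's underside; z up, y along the hinge line, x square to the upright glass.
- askew_mirror_glass (a joint): Tilt of its glass about the level hinge line, 217 mm up. 0 = upright; positive = the top edge leans to the foot's -x side (top edge at x = -102 sin, height 217 + 102 cos of it, mm); stops at 0.61 rad either way. Starts at 0.3 to 0.55. It stays where it is left (friction 0.12 N m): 1.2 N at the rim turns it, about 2.5 N at the top rim tips the mirror.
- askew_mirror_top (a point): Topmost point of the leaning glass's rim; the glass is a disc 205 mm across and 8 mm thick, this point lies in the middle of its thickness, 102 mm from the hinge line, and moves with the glass.
- askew_mirror_knob (a point): Side knob on the fork of the leaning mirror, at one end of the hinge line: 110 mm along the foot's +y from the stem, 217 mm up.
- other_mirror: The neighbouring mirror of the same make and size, its glass already upright; to be left alone. Origin: centre of the foot's underside; z up, y along the hinge line, x square to the upright glass.
- other_mirror_glass (a joint): Tilt of the neighbour's glass, same sense as for the leaning one; starts within 0.02 rad of 0 (upright).
- glass_bowl_0: Bystander: clear pressed-glass dessert bowl, 98 mm wide, 50 mm high; origin at the centre of its underside.
- spice_tin: Bystander: brass-coloured spice tin, 45 mm wide, 70 mm high; origin at the centre of its underside.
- salt_cellar: Bystander: glass salt cellar, 42 mm wide, 76 mm high; origin at the centre of its underside.
- pill_tin: Bystander: small flat round tin box, 58 mm wide, 22 mm high; origin at the centre of its underside.
- olive_tin: Bystander: dark green round tin, 56 mm wide, 48 mm high; origin at the centre of its underside.
- eggcup: Bystander: white egg cup, 47 mm wide, 56 mm high; origin at the centre of its underside.

How it is judged:
On the way:
1. the fingers touch the leaning mirror while its glass still leans (contact force between the fingers and askew_mirror above 0.2 N and value of joint askew_mirror_glass above 0.15 rad), for 0.05 s.
At the end, for the whole second after the job is handed in: The glass that leaned stands within 0.08 rad (4.6 degrees) of upright and at rest; its foot is flat on the table within 20 mm of where it was and its side knob within 40 mm; the other mirror is where it was (10 mm), its glass still upright (0.05 rad), and no bystander has moved more than 15 mm (value of joint askew_mirror_glass between -0.08 and 0.08 rad and velocity of joint askew_mirror_glass between -0.02 and 0.02 rad/s and distance of askew_mirror from where it was at the start of the episode below 0.02 m and distance of askew_mirror_knob from where it was at the start of the episode below 0.04 m and angle between each of askew_mirror, other_mirror's own z axis and vertical below 0.03 rad and value of joint other_mirror_glass between -0.05 and 0.05 rad and distance of other_mirror from where it was at the start of the episode below 0.01 m and distance of each of glass_bowl_0, spice_tin, salt_cellar, pill_tin, olive_tin, eggcup from where it was at the start of the episode below 0.015 m); the robot touches nothing.
It fails at once if the leaning mirror is squeezed, gripped or pushed hard (over 15 N) (contact force between the fingers and askew_mirror above 15 N).
It fails at once if the leaning mirror is pushed with the hand or arm instead of the fingers (over 3 N) (contact force between the arm and askew_mirror above 3 N).
It fails at once if the leaning mirror is lifted, tipped over 0.12 rad or shoved along by more than 30 mm (height (world z) of askew_mirror above 0.012 m or angle between askew_mirror's own z axis and vertical above 0.12 rad or distance of askew_mirror from where it was at the start of the episode above 0.03 m).
It fails at once if the other mirror is touched (contact force between any of the fingers, the arm and other_mirror above 0.5 N or distance of other_mirror from where it was at the start of the episode above 0.01 m).
It fails at once if a bystander is moved by more than 15 mm (distance of any of glass_bowl_0, spice_tin, salt_cellar, pill_tin, olive_tin, eggcup from where it was at the start of the episode above 0.015 m).
It also fails if it takes over 42 s, if anything falls off the work surface, if the arm or the gripper's body presses on something with over 40 N, if the wrist force passes 120 N, or if a joint passes its speed limit or range.

## Working session

There is one attempt and no reset: what is moved stays moved. The work goes in short steps, Python scripts to look and compute and a tool call to move; the robot and the scene stay as the last step left them, time stands still between calls to the robot, and variables do not carry over. Pictures are saved under pics/ and viewed, at most 10 in all, crops included, and the job is handed in when it is done.

Besides the shell and the picture viewer there is one more tool, called after "Call:" by a JSON object that holds its "api" and its "payload". step_arm: Moves the arm, as the interface text tells. Its arguments: {"type":"object","properties":{"deltas":{"type":"array"},"squeeze":{"type":"number"}},"required":["deltas"]}

```bash
mkdir -p pics
python3 - <<'E'
from bench import readout,cams,r
import cv2,numpy as np
s=readout.read_state();print(s['ee_pos'],s['eef_rot'],s['time'],r.nose_length)
for n in("side","top"):
    c=cams.camera(n);cv2.imwrite(f"pics/{n}0.png",cv2.resize(c["img"][:,:,::-1],(800,600),interpolation=cv2.INTER_CUBIC));np.savez(f"{n}0.npz",**c)
    print(n,c.keys(),c["fx"],c["cx"],c["cy"],c["origin"],c["rotation"])
E
```

```text
[ 0.1447403  -0.60763669  0.24376353] [ 9.93171766e-01  1.16659033e-01 -1.01278538e-04 -7.09587004e-04] 0.0 0.022
side dict_keys(['img', 'fx', 'fy', 'cx', 'cy', 'origin', 'rotation']) 394.0947297621348 251.09732965636846 194.21140546396626 [0.46197271 0.72700281 0.73404907] [0.00566474 0.46536124 0.88510146 0.00149561]
top dict_keys(['img', 'fx', 'fy', 'cx', 'cy', 'origin', 'rotation']) 370.11123746676986 260.70646793151224 193.6550644957509 [ 0.34616726 -0.03020072  1.33572556] [-0.0377436   0.02349202  0.71693329 -0.69572279]
```

View pics/side0.png

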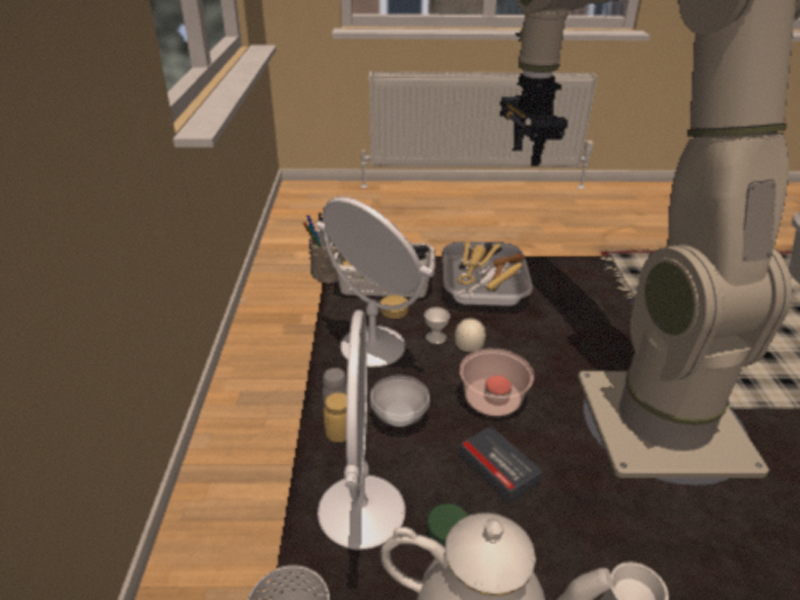

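View pics/top0.png

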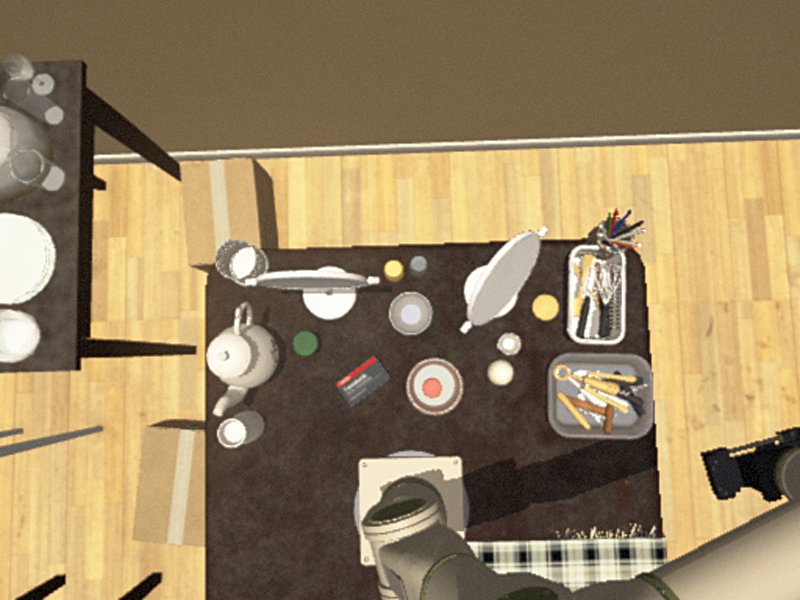

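The top view shows the leaning mirror at about (505,280), with knobs at (545,232) and (465,328) and its foot near (490,292). The neighbour is upright at about (320,285). In the side view the leaning glass is at about (372,250), with its foot at (373,346).

```bash
cat > h.py <<'E'
import numpy as np,cv2
from scipy.spatial.transform import Rotation as R
def load(f): return dict(np.load(f))
def ray(c,p):
    d=np.array([(p[0]-c['cx'])/c['fx'],-(p[1]-c['cy'])/c['fy'],-1.]);return c['origin'],R.from_quat(c['rotation']).apply(d)
def onz(c,p,z): o,d=ray(c,p);return o+d*(z-o[2])/d[2]
def proj(c,X):
    q=R.from_quat(c['rotation']).inv().apply(np.asarray(X)-c['origin']);return np.array([c['cx']-c['fx']*q[0]/q[2],c['cy']+c['fy']*q[1]/q[2]])
def tri(c1,p1,c2,p2):
    o1,d1=ray(c1,p1);o2,d2=ray(c2,p2);t=np.linalg.lstsq(np.c_[d1,-d2],o2-o1,rcond=None)[0]
    a,b=o1+d1*t[0],o2+d2*t[1];return (a+b)/2,np.linalg.norm(a-b)
E
python3 - <<'E'
from h import *
t=load("top0.npz");s=load("side0.npz");k=512/800
P=lambda x,y:(x*k-.2,y*k-.2)
a=onz(t,P(545,232),.217);b=onz(t,P(465,328),.217);f=onz(t,P(490,292),.008)
print("knobs",a,b,np.linalg.norm(a-b),"mid",(a+b)/2,"foot",f,"footside",onz(s,P(373,346),.008))
h=(a-b)/np.linalg.norm(a-b);n=np.array([-h[1],h[0],0]);n/=np.linalg.norm(n);m=(a+b)/2
print("h",h,"n",n)
for th in(-.6,-.4,-.3,.3,.4,.6):
    T=m+.102*(n*np.sin(th)+[0,0,np.cos(th)]);B=2*m-T
    print(th,*[np.round(proj(c,X)/k) for c in(t,s) for X in(T,B)])
print("other knobs",onz(t,P(250,283),.217),onz(t,P(375,281),.217),"foot",onz(t,P(330,293),.008))
for nm,p,z in(("bowl",(410,313),.05),("spice",(394,270),.07),("salt",(418,264),.076),("yellowpill?",(545,307),.022),("eggcup",(509,344),.056),("egg",(500,373),.05),("utray",(597,295),.05),("pens",(618,230),.1),("traynear",(549,395),.03)): print(nm,onz(t,P(*p),z).round(3))
im=np.hstack([cv2.resize(t['img'][130:230,270:370],(400,600)[:1]*2,interpolation=cv2.INTER_CUBIC),cv2.resize(s['img'][115:240,185:310],(400,400),interpolation=cv2.INTER_CUBIC)])
cv2.imwrite("pics/crop.png",im[:,:,::-1])
E
```

```text
knobs [ 0.5742816 -0.2812278  0.217    ] [ 0.39161206 -0.11830513  0.217     ] 0.24476919672407813 mid [ 0.48294683 -0.19976647  0.217     ] foot [ 0.48118246 -0.19529102  0.008     ] footside [ 0.48562275 -0.18714287  0.008     ]
h [ 0.74629304 -0.66561753  0.        ] n [0.66561753 0.74629304 0.        ]
-0.6 [537. 294.] [478. 267.] [396. 190.] [351. 300.]
-0.4 [530. 287.] [484. 273.] [389. 187.] [358. 300.]
-0.3 [526. 283.] [487. 276.] [385. 187.] [362. 300.]
0.3 [500. 262.] [509. 294.] [360. 199.] [385. 286.]
0.4 [495. 259.] [513. 297.] [356. 203.] [388. 282.]
0.6 [487. 253.] [521. 302.] [348. 212.] [395. 274.]
other knobs [0.49235133 0.29868754 0.217     ] [0.4885036  0.05341967 0.217     ] foot [0.49043981 0.17399977 0.008     ]
bowl [ 0.435 -0.01   0.05 ]
spice [0.53  0.022 0.07 ]
salt [ 0.541 -0.032  0.076]
yellowpill? [ 0.442 -0.316  0.022]
eggcup [ 0.36  -0.226  0.056]
egg [ 0.297 -0.205  0.05 ]
utray [ 0.463 -0.426  0.05 ]
pens [ 0.597 -0.464  0.1  ]
traynear [ 0.245 -0.314  0.03 ]
```

View pics/crop.png

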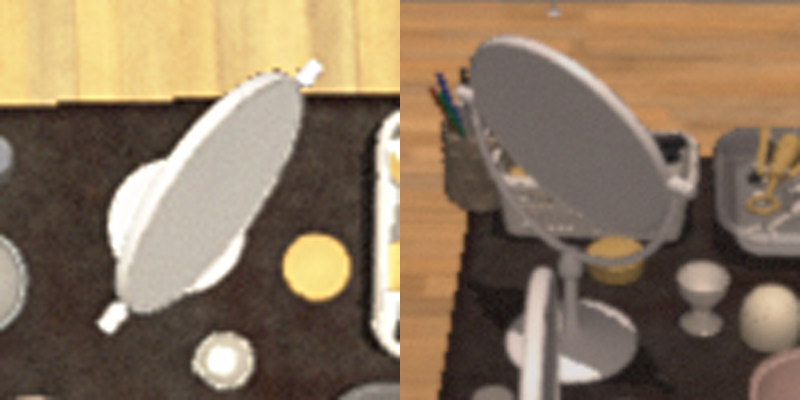

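The side view shows the top rim at about (356,203), so the glass leans to the +n side, n=(.67,.75), by roughly 0.4 rad. I'll approach from beyond that side with closed fingertips, hand above the rim.

Call:
{"api": "step_arm", "payload": {"deltas": [[[0,0,0,0,0,-0.04,0],[0,0,0,0,0,-0.08,0],[0,0,0,0,0,-0.12,0],[0,0,0,0,0,-0.16,0],[0,0,0,0,0,-0.206,0],[0,0,-0.05,0.039,-0.029,-0.206,0],[0,0,-0.1,0.078,-0.058,-0.206,0],[0,0,-0.15,0.117,-0.087,-0.206,0],[0,0,-0.2,0.156,-0.116,-0.206,0],[0,0,-0.25,0.195,-0.145,-0.206,0],[0,0,-0.3,0.234,-0.174,-0.206,0],[0,0,-0.35,0.273,-0.203,-0.206,0],[0,0,-0.4,0.312,-0.232,-0.206,0],[0,0,-0.45,0.351,-0.261,-0.206,0],[0,0,-0.5,0.39,-0.29,-0.206,0],[0,0,-0.55,0.429,-0.319,-0.206,0],[0,0,-0.6,0.468,-0.348,-0.206,0],[0,0,-0.61,0.507,-0.377,-0.206,0],[0,0,-0.61,0.507,-0.377,-0.206,0],[0,0,-0.61,0.507,-0.377,-0.206,0]]], "squeeze": 5}}

```text
time: 2.6
ee_pos: [0.5505, -0.1242, 0.4502]
eef_rot: [0.912, 0.409, -0.0, -0.0]
ft_force: [0.0, 0.2, -0.1]
width: 0.0003
grip_force: 0.0
```

Call:
{"api": "step_arm", "payload": {"deltas": [[[0,0,0,0,0,0.035,0],[0,0,0,0,0,0.07,0],[0,0,0,0,0,0.105,0],[0,0,0,0,0,0.138,0],[0,0,0,0,0,0.138,0],[0,0,0,0,0,0.138,0]]]}}

```text
time: 3.35
ee_pos: [0.5509, -0.1246, 0.3142]
eef_rot: [0.913, 0.409, 0.001, 0.001]
ft_force: [-0.3, 1.0, 0.1]
width: 0.0004
grip_force: 0.0
```

Run:
```python
from bench import readout,cams
import cv2,numpy as np
print({k:np.round(v,3) for k,v in readout.read_state().items() if k in('ee_pos','ft_force','torque')})
t=cams.camera("top")["img"];s=cams.camera("side")["img"]
im=np.hstack([cv2.resize(t[115:240,260:385],(400,400),interpolation=cv2.INTER_CUBIC),cv2.resize(s[100:250,175:325],(400,400),interpolation=cv2.INTER_CUBIC)])
cv2.imwrite("pics/c2.png",im[:,:,::-1])
```

```text
{'ee_pos': array([ 0.551, -0.125,  0.314]), 'ft_force': array([-0.341,  0.977,  0.063]), 'torque': array([-0.025, -0.031, -0.035])}
```

View pics/c2.png

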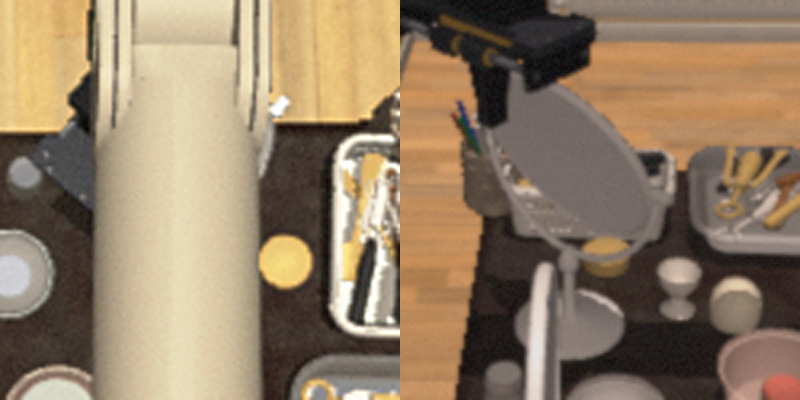

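The side view shows the fingertips at (495,120), beyond the glass top and clear of it. Next I push along tool -x, slowly.

Call:
{"api": "step_arm", "payload": {"deltas": [[[0,0,0,-0.008,0,0,0],[0,0,0,-0.016,0,0,0],[0,0,0,-0.022,0,0,0],[0,0,0,-0.026,0,0,0],[0,0,0,-0.03,0,0,0],[0,0,0,-0.034,0,0,0],[0,0,0,-0.037,0,0,0],[0,0,0,-0.04,0,0,0],[0,0,0,-0.043,0,0,0],[0,0,0,-0.046,0,0,0],[0,0,0,-0.049,0,0,0],[0,0,0,-0.052,0,0,0],[0,0,0,-0.052,0,0,0]]]}}

```text
time: 5.08
ee_pos: [0.5161, -0.1627, 0.3127]
eef_rot: [0.912, 0.409, 0.0, 0.0]
ft_force: [1.0, 0.5, 0.6]
width: 0.0009
grip_force: 0.5
```

Run:
```python
from bench import readout,cams
import cv2,numpy as np
print({k:np.round(v,3) for k,v in readout.read_state().items() if k in('ee_pos','ft_force','torque')})
s=cams.camera("side")["img"]
cv2.imwrite("pics/c3.png",cv2.resize(s[100:250,175:325],(600,600),interpolation=cv2.INTER_CUBIC)[:,:,::-1])
```

```text
{'ee_pos': array([ 0.516, -0.163,  0.313]), 'ft_force': array([1.036, 0.538, 0.633]), 'torque': array([ 0.197, -0.17 , -0.022])}
```

View pics/c3.png

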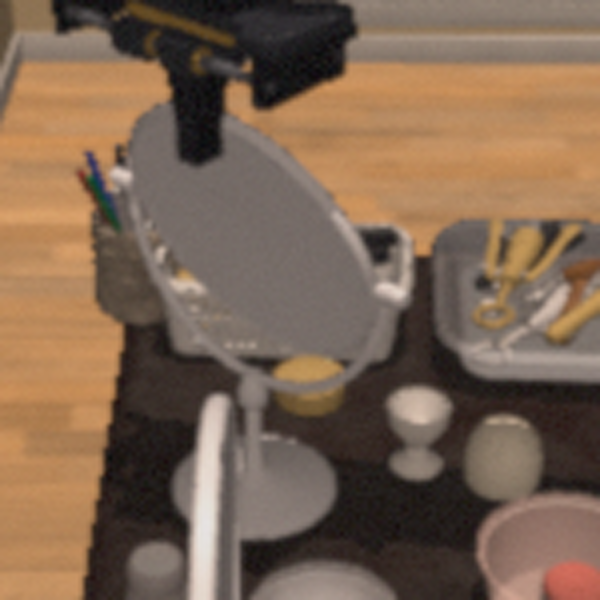

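Fingertips rest on the upper glass at (200,155), with about 1 N. I keep pushing gently.

Call:
{"api": "step_arm", "payload": {"deltas": [[[0,0,0,-0.002,0,0,0],[0,0,0,-0.004,0,0,0],[0,0,0,-0.006,0,0,0],[0,0,0,-0.008,0,0,0],[0,0,0,-0.01,0,0,0],[0,0,0,-0.012,0,0,0],[0,0,0,-0.014,0,0,0],[0,0,0,-0.016,0,0,0],[0,0,0,-0.018,0,0,0],[0,0,0,-0.02,0,0,0],[0,0,0,-0.022,0,0,0],[0,0,0,-0.024,0,0,0],[0,0,0,-0.026,0,0,0],[0,0,0,-0.026,0,0,0]]]}}

```text
time: 6.88
ee_pos: [0.4986, -0.1823, 0.3125]
eef_rot: [0.912, 0.409, -0.0, 0.0]
ft_force: [0.6, 0.5, 0.5]
width: 0.0008
grip_force: 0.1
```

Run:
```python
from bench import readout,cams
import cv2,numpy as np
print({k:np.round(v,3) for k,v in readout.read_state().items() if k in('ee_pos','ft_force','torque')})
c=cams.camera("side");s=c["img"];np.savez("side4.npz",**c)
cv2.imwrite("pics/c4.png",cv2.resize(s[100:250,175:325],(600,600),interpolation=cv2.INTER_CUBIC)[:,:,::-1])
```

```text
{'ee_pos': array([ 0.499, -0.182,  0.312]), 'ft_force': array([0.615, 0.48 , 0.47 ]), 'torque': array([-0.01 , -0.111,  0.03 ])}
```

View pics/c4.png

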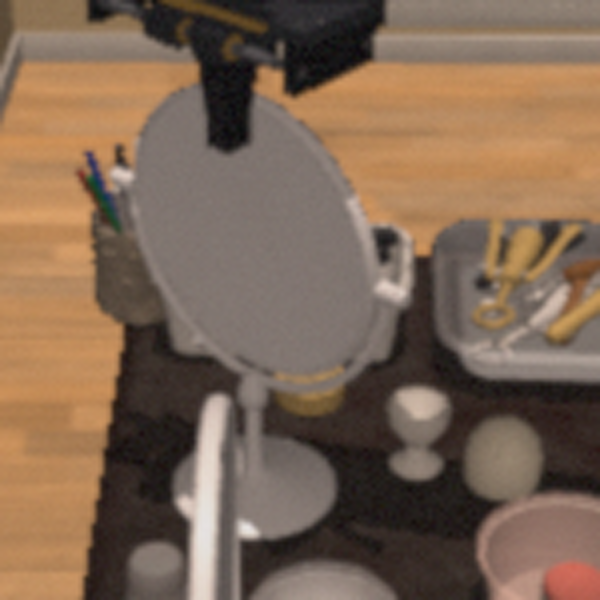

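The glass is nearly upright and the foot at (255,487) has not moved. I push 8 mm more, then draw back and up.

Call:
{"api": "step_arm", "payload": {"deltas": [[[0,0,0,-0.002,0,0,0],[0,0,0,-0.004,0,0,0],[0,0,0,-0.006,0,0,0],[0,0,0,-0.008,0,0,0],[0,0,0,-0.008,0,0,0],[0,0,0,0.01,0,0,0],[0,0,0,0.04,0,0,0],[0,0,0,0.07,0,0,0],[0,0,0,0.07,0,-0.05,0],[0,0,0,0.07,0,-0.1,0],[0,0,0,0.07,0,-0.15,0],[0,0,0,0.07,0,-0.15,0]]]}}

```text
time: 8.43
ee_pos: [0.546, -0.1298, 0.4661]
eef_rot: [0.912, 0.409, 0.002, 0.002]
ft_force: [-0.6, 0.1, -0.9]
width: 0.0006
grip_force: 0.0
```

Run:
```python
from bench import readout,cams
from h import *
print({k:np.round(v,3) for k,v in readout.read_state().items() if k in('ee_pos','ft_force','torque')})
c=cams.camera("side");s=c["img"];np.savez("side5.npz",**c)
x0,y0,S=175,100,4
im=cv2.resize(s[100:250,175:325],(600,600),interpolation=cv2.INTER_CUBIC)[:,:,::-1].copy()
m=np.array([.483,-.198,.217]);n=np.array([.666,.746,0])
for th in(-.15,-.08,0,.08,.15):
    T=.102*(n*np.sin(th)+[0,0,np.cos(th)])
    print(th,*[((proj(c,m+q)-[175,100]+.5)*4).round(1) for q in(T,-T)])
cv2.imwrite("pics/c5.png",im)
```

```text
{'ee_pos': array([ 0.546, -0.13 ,  0.466]), 'ft_force': array([-0.597,  0.079, -0.906]), 'torque': array([-0.017, -0.072,  0.02 ])}
-0.15 [272.1  84.6] [243.8 366. ]
-0.08 [264.6  86.8] [250.8 362.8]
0 [255.9  90.3] [258.6 358.4]
0.08 [247.1  94.8] [266.4 353.3]
0.15 [239.4  99.5] [273.2 348.2]
```

View pics/c5.png

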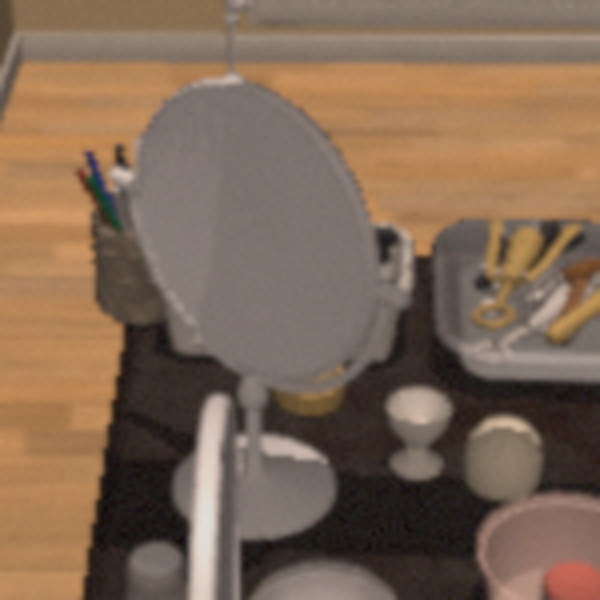

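The hand is clear. In the side view the glass top is at (232,78) and the fork shows below right at (340,375), so it may be slightly past upright. I'll retreat fully and measure from the top camera as well.

Call:
{"api": "step_arm", "payload": {"deltas": [[[0,0,0,-0.045,0,0,0],[0,0,0,-0.09,0,0,0],[0,0,0,-0.135,0,0,0],[0,0,0,-0.18,0,0,0],[0,0,0,-0.225,0,0,0],[0,0,0,-0.27,0,0,0],[0,0,0,-0.315,0,0,0],[0,0,0,-0.36,0,0,0],[0,0,0,-0.405,0,0,0],[0,0,0,-0.45,0,0,0],[0,0,0,-0.495,0,0,0],[0,0,0,-0.54,0,0,0],[0,0,0,-0.54,0,0,0]]]}}

```text
time: 10.1
ee_pos: [0.1828, -0.5352, 0.4599]
eef_rot: [0.914, 0.407, -0.001, -0.002]
ft_force: [1.2, -0.3, 0.3]
width: 0.001
grip_force: 0.0
```

Run:
```python
from bench import readout,cams
from h import *
c=cams.camera("top");np.savez("top6.npz",**c);s=cams.camera("side");np.savez("side6.npz",**s)
im=cv2.resize(c["img"][130:230,270:370],(600,600),interpolation=cv2.INTER_CUBIC)
cv2.imwrite("pics/c6.png",im[:,:,::-1])
m=np.array([.483,-.198,.217]);n=np.array([.666,.746,0]);h=np.array([.746,-.666,0])
print(readout.read_state()['ee_pos'])
for q in(m+.12*h,m-.12*h):print("knob",((proj(c,q)-[270,130]+.5)*6).round(1))
for th in(-.15,-.08,0,.08,.15):
    T=.102*(n*np.sin(th)+[0,0,np.cos(th)])
    print(th,*[((proj(c,m+q)-[270,130]+.5)*6).round(1) for q in(T+.004*n,T-.004*n,-T+.004*n,-T-.004*n)])
```

```text
[ 0.18627347 -0.53304692  0.46112074]
knob [468.2 116.3]
knob [166.8 477.6]
-0.15 [369.1 283.9] [382.7 295. ] [264.7 296.8] [276. 306.]
-0.08 [357.4 273.8] [371.  284.9] [274.5 305.2] [285.8 314.4]
0 [343.8 262.5] [357.3 273.5] [285.9 314.7] [297.2 323.9]
0.08 [329.9 251.3] [343.4 262.3] [297.5 324. ] [308.7 333.3]
0.15 [317.7 241.8] [331.2 252.8] [307.7 332.1] [319.  341.4]
```

View pics/c6.png

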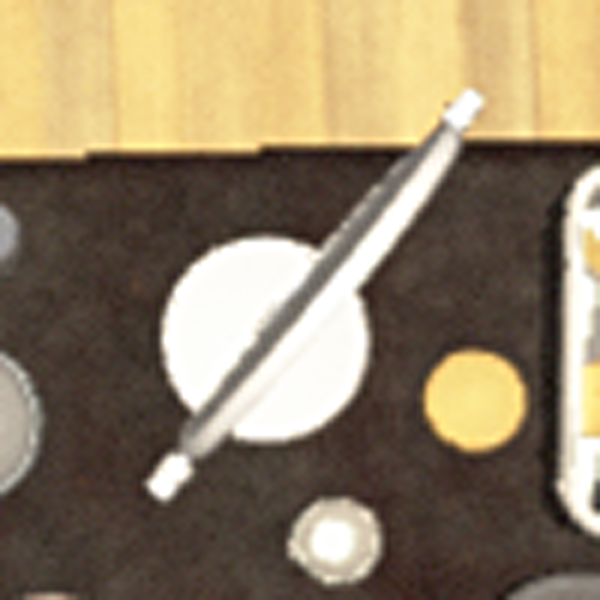

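The top view shows knobs at (463,108) and (170,477). The lit rim band lies right of the hinge line, near (360,285), so the glass is slightly past upright. I'll take edge profiles to get a number.

Run:
```python
from h import *
c=load("top6.npz");g=c["img"].mean(2).astype(np.float32);hsv=cv2.cvtColor(c["img"],cv2.COLOR_RGB2HSV)
# knob centroids: bright patches near clicked points
K=[]
for x,y in((463,108),(170,477)):
    u,v=x/6+270-.5,y/6+130-.5;Y,X=np.mgrid[int(v)-4:int(v)+6,int(u)-4:int(u)+6];w=((g[Y,X]>185)&(hsv[Y,X,1]<40))
    K.append(np.array([X[w].mean(),Y[w].mean()]));print("knob",K[-1],w.sum(),onz(c,K[-1],.217))
K=np.array(K);d=(K[0]-K[1])/np.linalg.norm(K[0]-K[1]);p=np.array([-d[1],d[0]])
A,B=[onz(c,k,.217) for k in K];m=(A+B)/2;h=(A-B)/np.linalg.norm(A-B);n=np.array([-h[1],h[0],0])
print("m",m)
off=lambda X:((proj(c,X)-K[1])@p,(proj(c,X)-K[1])@d/np.linalg.norm(K[0]-K[1]))
for th in(-.12,-.08,-.04,0,.04):
    T=.1025*(n*np.sin(th)+[0,0,np.cos(th)]);e=.004*(n*np.cos(th)-[0,0,np.sin(th)]);print(th,[np.round(off(m+q),2) for q in(T+e,T-e,-T+e)])
xs=np.arange(-5,9,.5);print(xs)
for f in(.5,.55,.6,.65,.7):
    P=K[1]+f*(K[0]-K[1])+xs[:,None]*p;print(f,cv2.remap(g,P[:,0].astype(np.float32)[None],P[:,1].astype(np.float32)[None],cv2.INTER_LINEAR)[0].round().astype(int))
```

```text
knob [346.53333333 148.1       ] 30 [ 0.57504935 -0.27498245  0.217     ]
knob [297.90322581 208.90322581] 31 [ 0.39402937 -0.11991273  0.217     ]
m [ 0.48453936 -0.19744759  0.217     ]
-0.12 [array([4.26, 0.59]), array([7.14, 0.59]), array([-5.95,  0.43])]
-0.08 [array([2.77, 0.59]), array([5.66, 0.59]), array([-4.72,  0.43])]
-0.04 [array([1.27, 0.59]), array([4.18, 0.59]), array([-3.48,  0.43])]
0 [array([-0.22,  0.59]), array([2.69, 0.59]), array([-2.24,  0.43])]
0.04 [array([-1.72,  0.59]), array([1.2 , 0.59]), array([-1.  ,  0.43])]
[-5.  -4.5 -4.  -3.5 -3.  -2.5 -2.  -1.5 -1.  -0.5  0.   0.5  1.   1.5
  2.   2.5  3.   3.5  4.   4.5  5.   5.5  6.   6.5  7.   7.5  8.   8.5]
0.5 [253 254 253 233 200 158 129 114 113 123 159 205 249 253 255 255 254 252
 249 248 248 250 251 252 252 252 253 254]
0.55 [243 241 231 208 173 139 116 112 108 121 157 204 236 251 255 255 255 255
 255 242 214 199 173 151 130 104  67  57]
0.6 [ 60  98 151 168 166 150 131 117 112 116 142 186 234 249 253 255 255 255
 241 201 146  99  62  50  52  55  55  55]
0.65 [ 60  72 110 150 153 135 122 115 110 116 152 202 241 251 255 255 255 251
 239 207 145  85  55  54  55  60  64  67]
0.7 [ 55  76 107 139 152 150 133 119 113 118 143 191 233 253 254 255 255 252
 243 190 132  85  63  58  64  69  68  66]
```

Run:
```python
from h import *
c=load("top6.npz");g=c["img"].mean(2).astype(np.float32);hsv=cv2.cvtColor(c["img"],cv2.COLOR_RGB2HSV)
K=[]
for x,y in((250,283),(375,281)):
    u,v=x*.64,y*.64;Y,X=np.mgrid[int(v)-4:int(v)+6,int(u)-4:int(u)+5];w=((g[Y,X]>185)&(hsv[Y,X,1]<40))
    K.append(np.array([X[w].mean(),Y[w].mean()]));print("knob",K[-1],w.sum(),onz(c,K[-1],.217))
K=np.array(K);d=(K[0]-K[1])/np.linalg.norm(K[0]-K[1]);p=np.array([-d[1],d[0]])
A,B=[onz(c,k,.217) for k in K];m=(A+B)/2;h=(A-B)/np.linalg.norm(A-B);n=np.array([-h[1],h[0],0])
print("m",m,np.linalg.norm(A-B),"n",n)
off=lambda X:((proj(c,X)-K[1])@p,(proj(c,X)-K[1])@d/np.linalg.norm(K[0]-K[1]))
for th in(-.08,-.04,0,.04,.08):
    T=.1025*(n*np.sin(th)+[0,0,np.cos(th)]);e=.004*(n*np.cos(th)-[0,0,np.sin(th)]);print(th,[np.round(off(m+q),2) for q in(T+e,T-e,-T+e,-T-e)])
xs=np.arange(-12,12,.5);print(xs)
for f in(.4,.5,.6,.7):
    P=K[1]+f*(K[0]-K[1])+xs[:,None]*p;print(f,cv2.remap(g,P[:,0].astype(np.float32)[None],P[:,1].astype(np.float32)[None],cv2.INTER_LINEAR)[0].round().astype(int))
cv2.imwrite("pics/c7.png",cv2.resize(c["img"][160:220,145:255],(800,436),interpolation=cv2.INTER_CUBIC)[:,:,::-1])
```

```text
knob [160.35483871 179.90322581] 31 [0.4954329  0.29696171 0.217     ]
knob [238.44 178.88] 25 [0.49096858 0.05751393 0.217     ]
m [0.49320074 0.17723782 0.217     ] 0.23948939582864257 n [-0.99982624  0.01864098  0.        ]
-0.08 [array([6.18, 0.59]), array([8.99, 0.59]), array([-7.52,  0.43]), array([-5.16,  0.43])]
-0.04 [array([4.72, 0.59]), array([7.56, 0.59]), array([-6.32,  0.43]), array([-3.94,  0.43])]
0 [array([3.26, 0.59]), array([6.11, 0.59]), array([-5.1 ,  0.43]), array([-2.72,  0.43])]
0.04 [array([1.78, 0.59]), array([4.65, 0.59]), array([-3.88,  0.43]), array([-1.49,  0.43])]
0.08 [array([0.3 , 0.59]), array([3.18, 0.59]), array([-2.65,  0.43]), array([-0.25,  0.43])]
[-12.  -11.5 -11.  -10.5 -10.   -9.5  -9.   -8.5  -8.   -7.5  -7.   -6.5
  -6.   -5.5  -5.   -4.5  -4.   -3.5  -3.   -2.5  -2.   -1.5  -1.   -0.5
   0.    0.5   1.    1.5   2.    2.5   3.    3.5   4.    4.5   5.    5.5
   6.    6.5   7.    7.5   8.    8.5   9.    9.5  10.   10.5  11.   11.5]
0.4 [251 252 253 253 254 252 249 228 187 165 167 172 178 178 172 160 140 128
 127 125 123 121 120 118 116 116 118 132 163 197 233 253 253 253 251 248
 244 244 250 252 249 215 142  92  73  65  70  74]
0.5 [251 252 251 252 253 254 254 247 209 177 174 173 186 194 181 166 143 124
 124 124 125 125 124 121 117 114 113 118 148 181 222 255 255 255 255 254
 248 228 151  86  71  60  64  68  67  67  69  70]
0.6 [ 61  58  60  62  62  62  64  66  56  47  49  51  75  98 130 163 146 130
 128 125 124 123 123 124 120 115 116 117 147 177 216 255 255 255 255 255
 245 235 160  85  74  62  66  69  68  67  70  73]
0.7 [ 75  79  74  68  68  69  69  68  63  57  54  50  69  92 127 165 153 129
 126 127 126 125 122 118 117 116 121 127 161 202 228 251 255 255 255 255
 217 170 124  77  66  63  66  69  69  69  69  69]
```

View pics/c7.png

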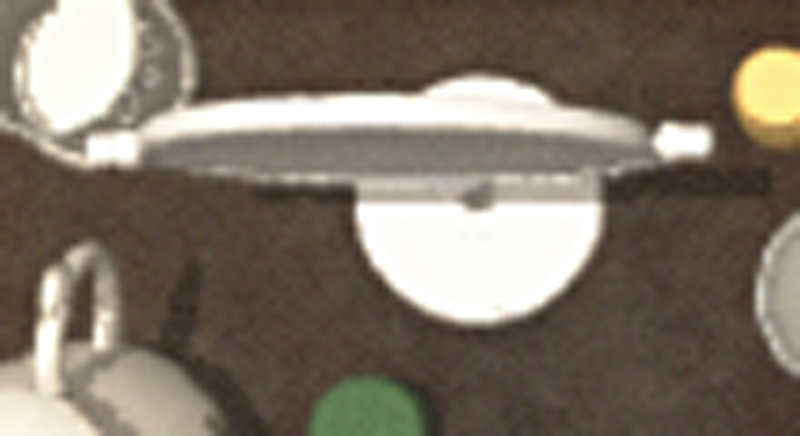

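Run on the neighbour, the same measure reads 0.00 rad, as it should. The pushed glass reads about -0.04 rad, inside the ±0.08 limit. The foot has not moved, and the hand is clear, so I'm handing the job in.

```bash
python3 -c "
from bench import r
print(r.close_job())"
```

```text
the job is handed in; nothing more can be done
None
```

The job is handed in: the leaning glass now stands about 0.04 rad from upright by the top camera (limit 0.08), its foot looks unmoved in the pictures, and the hand is drawn clear; the hand-in returned no verdict.

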